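Load the lamination press with a row of five blanks

TASK

Set the dark blank on the press's deck at the tail of the four standing there, squarely in line with them, and let go of it. Then push all five from behind as one straight row, upright and without letting it buckle, along the deck and into the lane against the sprung end plate, until the side catch snaps out behind the dark blank; push gently, stop at the snap and do not drive the end plate to the end of its travel. Leave the row held by the catch, let go, and do not disturb the jar, hammer and loose wooden block.

Things in the scene. Friction and masses are not known exactly. Their poses are not given: they have to be found in the camera images.
- jig: Press, fixed: plywood board 500 mm (x) by 110 mm (y); its top, the deck, is at z = +12 mm. Origin under the board's centre; the row is pushed along its +x; z up. Deck open from x = -250 to -34 mm; then the lane (mouth). At the far end a blue block, 55 mm high, carries the orange sprung end plate (pad). Blanks slide on the deck with low friction (waxed).
- mouth (a point): Point on the deck where the straight lane begins: press x = 10, y = 0, z = 12 mm; axes as the press. Aluminium lane from here to x = 200 mm of the press, 54 mm wide, walls 22 mm high above the deck; flared guides from 44 mm before this point (about 76 mm wide there).
- pad (a joint): How far the orange sprung end plate (46 mm wide, 44 high) is pressed along the press's +x, in m: 0 = at rest, hard end at 0.011; 1.3 N per mm. Plate and catch share one slide, clamped elsewhere each time, not measured: plate's face at rest at press x = 162 to 178 mm. With five blanks caught it stays pressed by about 5 mm; beyond 9 mm would damage it.
- latch (a joint): Brass side catch, in m: 0 = fully out, nearly 8 mm into the lane from its +y wall; about 0.003 to 0.008 held back by a blank beside it. Lies 3 to 19 mm above the deck; flat holding face 116 mm before the plate's resting face (press x = 46 to 62 mm). Its 24 mm slope lets blanks pass to +x (1 to 3 N sideways); it snaps to 0 behind the last one and holds the row.
- blank_a: One of the row of four: hardwood blank: light or mid-brown wood, upright block about 24 mm thick (hand cut, any of them 21 to 27 mm), 50 mm wide, 45 mm high, about 55 g. Origin at the centre of its underside; x = thickness, y = width, z up. Stands on the open deck in a loose row along the press's x, in any order, gaps 5 to 20 mm, a little askew.
- blank_b: One of the row of four: hardwood blank: light or mid-brown wood, upright block about 24 mm thick (hand cut, any of them 21 to 27 mm), 50 mm wide, 45 mm high, about 55 g. Origin at the centre of its underside; x = thickness, y = width, z up. Stands on the open deck in a loose row along the press's x, in any order, gaps 5 to 20 mm, a little askew.
- blank_c: One of the row of four: hardwood blank: light or mid-brown wood, upright block about 24 mm thick (hand cut, any of them 21 to 27 mm), 50 mm wide, 45 mm high, about 55 g. Origin at the centre of its underside; x = thickness, y = width, z up. Stands on the open deck in a loose row along the press's x, in any order, gaps 5 to 20 mm, a little askew.
- blank_d: One of the row of four: hardwood blank: light or mid-brown wood, upright block about 24 mm thick (hand cut, any of them 21 to 27 mm), 50 mm wide, 45 mm high, about 55 g. Origin at the centre of its underside; x = thickness, y = width, z up. Stands on the open deck in a loose row along the press's x, in any order, gaps 5 to 20 mm, a little askew.
- blank_e: The fifth blank, hardwood blank: dark wood, upright block about 24 mm thick (hand cut, any of them 21 to 27 mm), 50 mm wide, 45 mm high, about 55 g. Origin at the centre of its underside; x = thickness, y = width, z up. At the start it stands on the bench beside the press.
- jar: Bystander: glass jar with white cap, 60 mm across, 75 mm high, origin under its centre.
- mallet: Bystander: hammer about 220 mm long lying on the bench, along its x axis.
- wedge: Bystander: loose wooden block 30 x 80 x 25 mm on the bench, origin under its centre.
Things that resemble listed ones, but are neither listed nor needed, are in the scene too. Leave any red or yellow look-alike of the blank_b alone.

How it is judged:
On the way, in this order (a step that is already met when the one before it is completed fails the run):
1. the dark blank stands upright on the deck behind all four others, in line with them, let go (x of blank_e in the frame of blank_a below -0.018 m and x of blank_e in the frame of blank_b below -0.018 m and x of blank_e in the frame of blank_c below -0.018 m and x of blank_e in the frame of blank_d below -0.018 m and x of blank_e in the frame of jig above -0.245 m and y of blank_e in the frame of jig between -0.015 and 0.015 m and z of blank_e in the frame of jig between 0.009 and 0.015 m and angle between blank_e's own z axis and vertical below 0.1 rad and angle between the x axis of blank_e and the x axis of jig, either way round below 0.25 rad and contact force between the fingers and blank_e below 0.1 N), for 0.2 s.
2. the row is pressed against the end plate and the catch has snapped out behind the dark blank (value of joint latch below 0.002 m and value of joint pad above 0.003 m and x of blank_e in the frame of jig above 0.045 m), for 0.2 s.
At the end, for the whole second after the job is handed in: All five blanks stand upright (within 7 degrees) and square (within 7 degrees) in the lane, within 8 mm of its centre line, the dark one last; the catch is out behind it (joint under 2 mm) and the end plate stays pressed in by more than 3 mm; everything at rest and let go (all of step 2 and y of blank_a in the frame of jig between -0.008 and 0.008 m and angle between each of blank_a, blank_b, blank_c, blank_d, blank_e's own z axis and vertical below 0.12 rad and angle between the x axis of each of blank_a, blank_b, blank_c, blank_d, blank_e and the x axis of jig, either way round below 0.12 rad and y of blank_b in the frame of jig between -0.008 and 0.008 m and y of blank_c in the frame of jig between -0.008 and 0.008 m and y of blank_d in the frame of jig between -0.008 and 0.008 m and y of blank_e in the frame of jig between -0.008 and 0.008 m and linear speed of blank_e below 0.01 m/s and contact force between the fingers and anything else below 0.1 N); the robot touches nothing.
It fails at once if the sprung end plate is driven in beyond 9.5 mm (over 12 N), close to its hard end (value of joint pad above 0.0095 m).
It fails at once if the row buckles: one of its four blanks turns more than 20 degrees from square, strays more than 22 mm from the lane's centre line, or tips (angle between the x axis of any of blank_a, blank_b, blank_c, blank_d and the x axis of jig, either way round above 0.35 rad or y of any of blank_a, blank_b, blank_c, blank_d in the frame of jig above 0.022 m or y of any of blank_a, blank_b, blank_c, blank_d in the frame of jig below -0.022 m or angle between any of blank_a, blank_b, blank_c, blank_d's own z axis and vertical above 0.35 rad).
It fails at once if the jar, hammer or loose block is moved more than 20 mm (distance of any of jar, mallet, wedge from where it was at the start of the episode above 0.02 m).
It also fails if it takes over 72 s, if anything falls off the work surface, if the arm or the gripper's body presses on something with over 40 N, if the wrist force passes 120 N, or if a joint passes its speed limit or range.

ROBOT

A 6-joint arm with a two-finger parallel gripper is mounted at the origin on the work surface. World frame = base frame: x ahead of the robot, y to its left, z up, the work surface at z = 0. Lengths are in m, angles in rad, forces in N, time in s.
With the tool pointing down it reaches from about 0.35 to 0.775 m from the base axis. Payload 5.5 kg.
Tool frame: the origin (TCP) lies at the very end of the fingers, on their centre line; the grasp point (between the pads) lies 19 mm behind it (env.hold_point_z is the distance from the TCP to the grasp point, in m); z points along the fingers, y is the direction in which the jaws open and shut (so a half turn about z gives the same grasp; the last joint's range is limited). The gripper opens to 85 mm and grips with 20 to 120 N. Pads are 22 mm wide; open, the fingers measure 114 mm over their backs; the gripper's body (76 mm by 85 mm) begins 54 mm behind the grasp point. The pads swing forward as they close: fully open they stand 13 mm farther back than shut.
Start: joints at [-1.477, 0.313, 0.046, 1.304, 0, 1.431], TCP at [0.133, -0.559, 0.231] pointing down, gripper open.
Joint ranges: [-2.76, 2.76], [-0.86, 1.69], [-1.03, 1.26], [-2.2, 2.34], [-1.47, 1.5], [-3.14, 3.14]. Speed limits (rad/s): [2.57, 2.57, 3.14, 3.14, 3.14, 3.14].

INTERFACE

Orientations are given as a unit quaternion [x, y, z, w].
In Python, from rig import get_obs, imaging, workorder, env gives the robot as it stands.
- The arm moves only by the shell command python3 -m crank 'ROWS' [FORCE]. ROWS is JSON, a list of rows, each an object of numbers: "tx", "ty", "tz": the shift along the tool's x, y, z in mm; "spin": the turn about the tool's z in degrees; "claw": the opening, from 0 (shut) to 1 (fully open). In form: [{"tx": .., "ty": .., "tz": .., "spin": .., "claw": ..}, ...]. A call has 1 to 20 rows; each row shifts and turns the commanded pose from where the row before left it, along the tool's axes as they then stand; what a row does not reach is not made up. A row lasts 1/12 s, in which the tool goes at most 41.7 mm and 7.16 degrees, less where a joint would pass 70% of its speed; a pose out of reach is approached as far as the arm can. A call is refused whole if a number of a shift passes 41.7 or a number of a turn 7.16, either way. A call with a gripper value outside its range is refused whole. The fingers move at their own pace and stop on an object; FORCE is the grip in N (left out, the last holds). Time passes only in rows, so rows that do not move let the fingers close. It gives the time, the measured TCP pose, the force and the opening at its end, in the units of the state.
- get_obs(): the state, without advancing time (a new reading comes with each control period).
- imaging.camera(name): name is "scene" or "top" or "wrist"; returns a dict with "color" (420x560x3 uint8, red, green, blue), "fx", "fy", "cx", "cy" (pixels), "pose" (4x4, takes a point from camera to world coordinates). Camera axes: x right, y down, z forward; pixel columns grow to the right and rows downward; lengths in m; the calibration is good to about 2 mm. A picture is of the moment at which its call begins. There is no depth.
- workorder.close_job(): hands the job in, once; it reports no verdict.
The state is a dict: "time": time; "joint_positions": joint angles; "qvel": joint speeds; "joint_efforts": joint torques, N m; "ee_pos": TCP position; "tcp_rot": TCP orientation; "contact_force": force on the tool from outside, world axes, zero at the start; "ft_torque": the same for the moment, N m; "gripper_width": finger opening in m.
Only numpy, scipy, OpenCV 4.12 (cv2) and the standard library are available. Lean on these libraries where they do the work, as an engineer would, in place of code of your own. Each camera call takes 0.05 s, during which the arm holds its last target. There are 200 camera calls.

## Working session

There is one attempt and no reset: what is moved stays moved. The work goes in short steps, Python scripts to look and compute and a shell command to move; the robot and the scene stay as the last step left them, time stands still between calls to the robot, and variables do not carry over. Pictures are saved under pics/ and viewed, about 8 in all and at most 12, crops included, and the job is handed in when it is done.

```bash
mkdir -p pics; ls; cat > h.py <<'E'
import sys; sys.path.insert(0,'.')
import numpy as np, cv2
from rig import get_obs, imaging, workorder, env
def shot(n,f,crop=None,scale=1):
    c=imaging.camera(n); im=c['color'][:,:,::-1].copy()
    np.savez('pics/'+f+'.npz',**{k:np.array(v) for k,v in c.items()})
    if crop: im=im[crop[1]:crop[3],crop[0]:crop[2]]
    im=cv2.resize(im,None,fx=scale,fy=scale,interpolation=cv2.INTER_CUBIC)
    cv2.imwrite('pics/'+f+'.png',im); return c
def load(f): return dict(np.load('pics/'+f+'.npz'))
def ray(c,u,v,z):
    P=np.array(c['pose']); d=P[:3,:3]@np.array([(u-c['cx'])/c['fx'],(v-c['cy'])/c['fy'],1]); o=P[:3,3]
    return o+d*(z-o[2])/d[2]
def proj(c,p):
    P=np.array(c['pose']); q=P[:3,:3].T@(np.array(p)-P[:3,3]); return c['cx']+c['fx']*q[0]/q[2], c['cy']+c['fy']*q[1]/q[2]
E
python3 - <<'E'
from h import *
a=shot('top','t0',scale=1.42);b=shot('scene','s0',scale=1.42)
for c in (a,b): print(c['fx'],c['cx'],c['cy'],np.round(c['pose'],3))
o=get_obs();print(o['ee_pos'],o['tcp_rot'],o['contact_force'],o['gripper_width'],o['time'],env.hold_point_z)
E
```

```text
pics
496.1096580328613 275.0414612739803 210.56387660144617 [[-0.002 -0.981  0.194  0.486]
 [-0.999 -0.007 -0.042 -0.004]
 [ 0.042 -0.194 -0.98   0.792]
 [ 0.     0.     0.     1.   ]]
459.5476364145707 282.9303285190881 206.0534863813703 [[ 0.73   0.463 -0.502  1.081]
 [ 0.683 -0.471  0.558 -0.511]
 [ 0.022 -0.751 -0.66   0.632]
 [ 0.     0.     0.     1.   ]]
[ 0.13317385 -0.55888673  0.23047519] [ 9.93174280e-01  1.16636758e-01  7.55993636e-06 -8.46512814e-04] [ 0.41369828  0.10335719 -0.06405927] 0.08540684258137825 0.1 0.0187
```

View pics/t0.png

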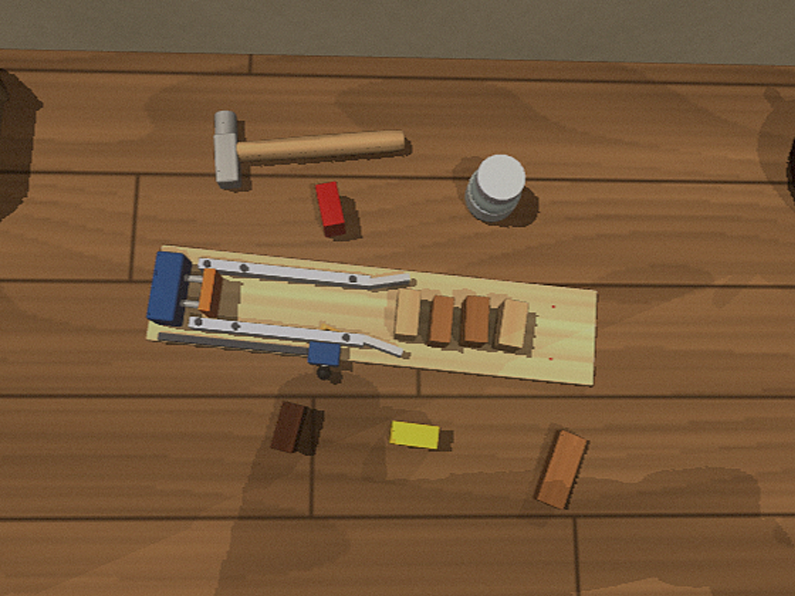

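View pics/s0.png

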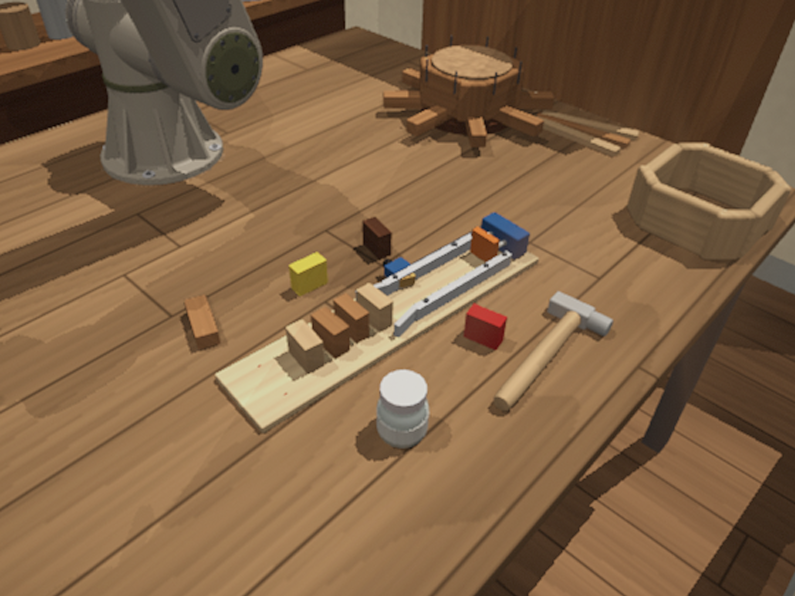

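The pictures (1.42x scale) show these candidates:
- Dark brown block at top (290,427) / scene (377,237)
- Yellow look-alike at (415,435)
- Red look-alike at (330,208)
- Loose orange-brown block at (562,470)
- Mid-brown row blanks at (441,320) and (476,320)

The dark one fits blank_e. The row spans u 395–530 and the lane points to image left.

```bash
cat >> h.py <<'E'
def rect(c,mask,z,roi):
    m=np.zeros(mask.shape,np.uint8); x0,y0,x1,y1=roi; m[y0:y1,x0:x1]=mask[y0:y1,x0:x1]
    cs,_=cv2.findContours(m,cv2.RETR_EXTERNAL,cv2.CHAIN_APPROX_NONE); k=max(cs,key=cv2.contourArea)
    pts=np.array([ray(c,*p[0],z)[:2] for p in k],np.float32)*1000
    return cv2.minAreaRect(pts),cv2.boundingRect(k)
E
python3 - <<'E'
from h import *
c=load('t0'); s=1.42
P=[ray(c,u/s,v/s,.012)[:2]*1000 for u,v in [(162,246),(597,290),(593,385),(148,340)]]
P=np.array(P);print(P.round(1))
ax=(P[0]-P[1])+(P[3]-P[2]);th=np.degrees(np.arctan2(ax[1],ax[0]));ctr=P.mean(0);print('press',ctr,th,[np.linalg.norm(P[i]-P[i-1]) for i in range(4)])
hsv=cv2.cvtColor(c['color'],cv2.COLOR_RGB2HSV)
x=hsv[int(427/s),int(290/s)];print(x,c['color'][int(427/s),int(290/s)],c['color'][int(427/s),int(305/s)],c['color'][int(460/s),int(290/s)])
for t in(60,70,80,90):
    m=(c['color'].max(2)<t).astype(np.uint8)
    try: print(t,rect(c,m,.045,(185,275,230,325)))
    except Exception as e: print(e)
img=cv2.cvtColor(c['color'],cv2.COLOR_RGB2BGR)
A=cv2.resize(img[265:330,175:245],None,fx=5,fy=5,interpolation=cv2.INTER_CUBIC)
B=cv2.resize(img[165:280,100:430],None,fx=2.4,fy=2.4,interpolation=cv2.INTER_CUBIC)
out=np.zeros((600,800,3),np.uint8);out[:276,:792]=B[:276,:792];out[276:276+324,:350]=A[:324]
cv2.imwrite('pics/c0.png',out)
E
```

```text
[[ 699.6  221.4]
 [ 652.4 -274.2]
 [ 543.9 -263.3]
 [ 592.4  230.1]]
press [622.07107345 -21.51415321] 84.47345458249112 [np.float64(107.50467618036814), np.float64(497.86635548197853), np.float64(109.03442886346053), np.float64(495.7950259591842)]
[  9 140  73] [73 45 33] [54 38 23] [102  74  46]
60 (((493.3028564453125, 49.88800048828125), (23.260759353637695, 48.67747497558594), 75.57685089111328), (205, 286, 23, 35))
70 (((500.2275085449219, 60.38323211669922), (61.09896469116211, 54.78716278076172), 0.05814417079091072), (192, 278, 38, 43))
80 (((497.363525390625, 65.53235626220703), (66.81641387939453, 65.13680267333984), 0.05819584056735039), (185, 278, 45, 47))
90 (((498.10125732421875, 65.55435180664062), (68.29541015625, 65.1843032836914), 0.06303517520427704), (185, 277, 45, 48))
```

View pics/c0.png

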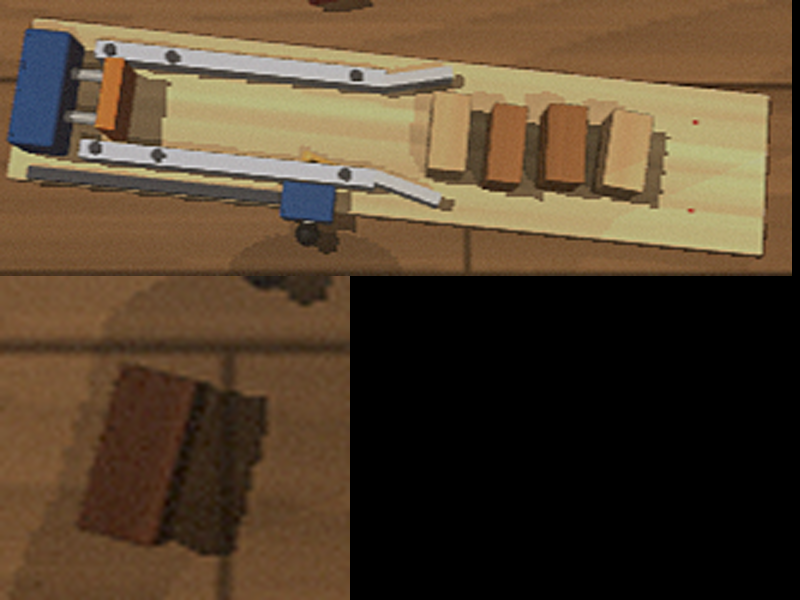

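The close crop confirms it: plain dark upright blank, corners at crop (123,364), (200,382), (158,545), (80,527). The row's tail blank has its top face at about (610,108)–(645,193).

```bash
cat >> h.py <<'E'
PC=np.array([622.07,-21.51]); PT=np.radians(84.47)
PR=np.array([[np.cos(PT),-np.sin(PT)],[np.sin(PT),np.cos(PT)]])
def press(p): return PR.T@(np.array(p)[:2]-PC)
def world(p): return PC+PR@np.array(p)
def tool():
    from scipy.spatial.transform import Rotation as R
    o=get_obs(); return np.array(o['ee_pos'])*1000, R.from_quat(o['tcp_rot']).as_matrix(), o
E
python3 - <<'E'
from h import *
c=load('t0')
def box(P,z):
    Q=np.array([ray(c,u,v,z)[:2]*1000 for u,v in P]); a=(Q[3]-Q[0])+(Q[2]-Q[1])
    return Q.mean(0).round(1), np.degrees(np.arctan2(a[1],a[0])).round(1),[np.linalg.norm(Q[i]-Q[i-1]).round(1) for i in range(4)]
e=box([(175+u/5,265+(v-276)/5) for u,v in [(123,364),(200,382),(158,545),(80,527)]],.045);print('e',e)
for B in ([(436,93),(471,94),(466,172),(427,171)],[(493,103),(528,105),(520,188),(484,186)],[(547,103),(588,105),(582,188),(541,186)],[(610,108),(654,114),(645,193),(600,184)]):
    q=box([(100+u/2.4,165+v/2.4) for u,v in B],.057); print(q,press(q[0]).round(1))
p,R,o=tool();print(p,R.round(3),np.degrees(np.arctan2(R[1,0],R[0,0])))
d=np.array([*e[0],230])-p
print('tool shift now',R.T@d)
E
```

```text
e (array([497.7,  70.6]), np.float64(166.7), [np.float64(48.6), np.float64(23.5), np.float64(48.6), np.float64(23.5)])
(array([616.8, -54.1]), np.float64(174.6), [np.float64(50.1), np.float64(22.2), np.float64(49.9), np.float64(24.4)]) [-32.9   2.1]
(array([608.8, -89.4]), np.float64(173.3), [np.float64(53.2), np.float64(22.2), np.float64(53.2), np.float64(22.6)]) [-68.9   6.7]
(array([ 609. , -126.2]), np.float64(174.5), [np.float64(53.2), np.float64(26.1), np.float64(53.3), np.float64(25.8)]) [-105.5    2.9]
(array([ 606.4, -166. ]), np.float64(171.0), [np.float64(49.2), np.float64(28.3), np.float64(51.0), np.float64(28.8)]) [-145.3    1.7]
[ 133.17384565 -558.88673158  230.47518658] [[ 0.973  0.232 -0.   ]
 [ 0.232 -0.973  0.002]
 [ 0.    -0.002 -1.   ]] 13.396074123756904
tool shift now [ 500.44819734 -527.90390628    1.46825011]
```

```bash
python3 -m crank '[{"tx":27.8,"ty":-29.3},{"tx":27.8,"ty":-29.3},{"tx":27.8,"ty":-29.3},{"tx":27.8,"ty":-29.3},{"tx":27.8,"ty":-29.3},{"tx":27.8,"ty":-29.3},{"tx":27.8,"ty":-29.3},{"tx":27.8,"ty":-29.3},{"tx":27.8,"ty":-29.3},{"tx":27.8,"ty":-29.3},{"tx":27.8,"ty":-29.3},{"tx":27.8,"ty":-29.3},{"tx":27.8,"ty":-29.3},{"tx":27.8,"ty":-29.3},{"tx":27.8,"ty":-29.3},{"tx":27.8,"ty":-29.3},{"tx":27.8,"ty":-29.3},{"tx":27.8,"ty":-29.3}]'
python3 -m crank '[{"spin":-7},{"spin":-7},{"spin":-7},{"spin":-7},{"spin":-7},{"spin":-7},{"spin":-7},{"spin":-7},{"spin":-7.1,"tz":30},{"tz":30},{"claw":0.82},{"claw":0.82},{"claw":0.82}]'
python3 - <<'E'
from h import *
shot('wrist','w1'); p,R,o=tool(); print(p,R.round(3),o['gripper_width'],o['time'])
E
```

```text
[ 133.1653662  -558.96997051  230.62963431] [[ 0.973  0.232 -0.   ]
 [ 0.232 -0.973  0.001]
 [ 0.    -0.001 -1.   ]] 0.08545284087484249 0.15invalid input
invalid input
```

View pics/w1.png

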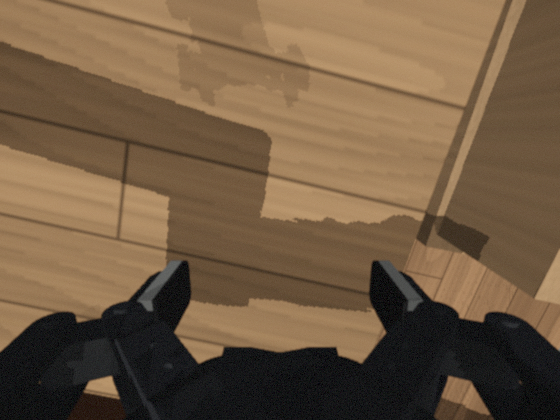

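The arm didn't move and the wrist view still shows bare bench: the rows were refused, probably because every key is required.

```bash
python3 -m crank '[{"tx":27.8,"ty":-29.3,"tz":0,"spin":0,"claw":1},{"tx":27.8,"ty":-29.3,"tz":0,"spin":0,"claw":1},{"tx":27.8,"ty":-29.3,"tz":0,"spin":0,"claw":1},{"tx":27.8,"ty":-29.3,"tz":0,"spin":0,"claw":1},{"tx":27.8,"ty":-29.3,"tz":0,"spin":0,"claw":1},{"tx":27.8,"ty":-29.3,"tz":0,"spin":0,"claw":1},{"tx":27.8,"ty":-29.3,"tz":0,"spin":0,"claw":1},{"tx":27.8,"ty":-29.3,"tz":0,"spin":0,"claw":1},{"tx":27.8,"ty":-29.3,"tz":0,"spin":0,"claw":1},{"tx":27.8,"ty":-29.3,"tz":0,"spin":0,"claw":1},{"tx":27.8,"ty":-29.3,"tz":0,"spin":0,"claw":1},{"tx":27.8,"ty":-29.3,"tz":0,"spin":0,"claw":1},{"tx":27.8,"ty":-29.3,"tz":0,"spin":0,"claw":1},{"tx":27.8,"ty":-29.3,"tz":0,"spin":0,"claw":1},{"tx":27.8,"ty":-29.3,"tz":0,"spin":0,"claw":1},{"tx":27.8,"ty":-29.3,"tz":0,"spin":0,"claw":1},{"tx":27.8,"ty":-29.3,"tz":0,"spin":0,"claw":1},{"tx":27.8,"ty":-29.3,"tz":0,"spin":0,"claw":1}]'
```

```text
time: 1.65
ee_pos: [0.4982, 0.0718, 0.2311]
tcp_rot: [0.993, 0.117, -0.0, 0.0]
contact_force: [0.8, -0.3, 0.2]
gripper_width: 0.0854
```

```bash
python3 -m crank '[{"tx":0,"ty":0,"tz":0,"spin":-7,"claw":0.82},{"tx":0,"ty":0,"tz":0,"spin":-7,"claw":0.82},{"tx":0,"ty":0,"tz":0,"spin":-7,"claw":0.82},{"tx":0,"ty":0,"tz":0,"spin":-7,"claw":0.82},{"tx":0,"ty":0,"tz":0,"spin":-7,"claw":0.82},{"tx":0,"ty":0,"tz":0,"spin":-7,"claw":0.82},{"tx":0,"ty":0,"tz":0,"spin":-7,"claw":0.82},{"tx":0,"ty":0,"tz":0,"spin":-7,"claw":0.82},{"tx":0,"ty":0,"tz":30,"spin":-7.1,"claw":0.82},{"tx":0,"ty":0,"tz":30,"spin":0,"claw":0.82},{"tx":0,"ty":0,"tz":30,"spin":0,"claw":0.82},{"tx":0,"ty":0,"tz":0,"spin":0,"claw":0.82}]'
python3 - <<'E'
from h import *
shot('wrist','w2'); p,R,o=tool(); print(p,R.round(3),o['gripper_width'],o['time'])
E
```

```text
time: 2.65
ee_pos: [0.4935, 0.0696, 0.1358]
tcp_rot: [0.785, 0.619, -0.004, -0.003]
contact_force: [-1.7, 0.1, 0.2]
gripper_width: 0.0698
[494.84620374  69.62884156 138.55374083] [[ 0.234  0.972 -0.007]
 [ 0.972 -0.234  0.   ]
 [-0.002 -0.007 -1.   ]] 0.07003756051191365 2.7
```

View pics/w2.png

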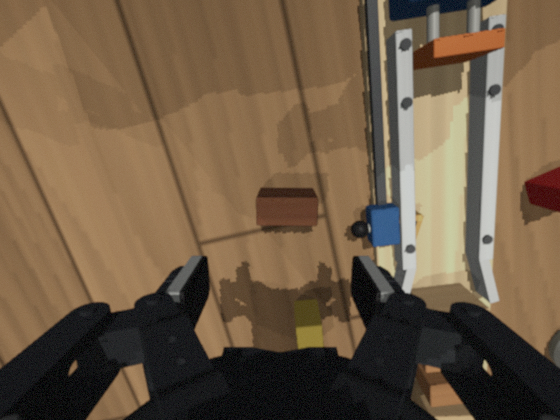

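The wrist view shows the dark blank square to the jaws, with its top face at about (257,196)–(318,227). The catch knob at (360,229) is clear of the fingers.

```bash
python3 - <<'E'
from h import *
c=load('w2'); p,R,o=tool()
Q=np.array([ray(c,u,v,.045)*1000 for u,v in [(257.5,196),(318,196),(318,226.5),(257.5,226.5)]])
print(Q.round(1),Q.mean(0)); print('now',p,(R.T@(Q.mean(0)-p)).round(1))
c2=imaging.camera('wrist');p,R,o=tool();print(p,R.round(3))
E
```

```text
[[480.3  90.2  45. ]
 [527.   79.1  45. ]
 [521.9  54.2  45. ]
 [473.9  65.5  45. ]] [500.79406099  72.25834457  45.        ]
now [494.84620374  69.62884156 138.55374083] [ 4.1  5.8 93.5]
[496.70888314  69.58689907 140.76251959] [[ 0.234  0.972 -0.003]
 [ 0.972 -0.234 -0.   ]
 [-0.001 -0.003 -1.   ]]
```

```bash
python3 -m crank '[{"tx":1.5,"ty":1,"tz":33,"spin":0,"claw":0.82},{"tx":0,"ty":0,"tz":30,"spin":0,"claw":0.82},{"tx":0,"ty":0,"tz":30,"spin":0,"claw":0.82},{"tx":0,"ty":0,"tz":20,"spin":0,"claw":0.82},{"tx":0,"ty":0,"tz":20,"spin":0,"claw":0.82},{"tx":0,"ty":0,"tz":0,"spin":0,"claw":0.82},{"tx":0,"ty":0,"tz":0,"spin":0,"claw":0.82},{"tx":0,"ty":0,"tz":0,"spin":0,"claw":0.82}]'
python3 -m crank '[{"tx":0,"ty":0,"tz":0,"spin":0,"claw":0.4},{"tx":0,"ty":0,"tz":0,"spin":0,"claw":0.4},{"tx":0,"ty":0,"tz":0,"spin":0,"claw":0.4},{"tx":0,"ty":0,"tz":0,"spin":0,"claw":0.4},{"tx":0,"ty":0,"tz":0,"spin":0,"claw":0.4},{"tx":0,"ty":0,"tz":0,"spin":0,"claw":0.4}]' 30
```

```text
time: 3.42
ee_pos: [0.5012, 0.0708, 0.0104]
tcp_rot: [0.785, 0.619, 0.001, 0.001]
contact_force: [0.2, 0.8, -0.3]
gripper_width: 0.0701
time: 3.92
ee_pos: [0.5009, 0.0708, 0.0103]
tcp_rot: [0.785, 0.619, 0.001, 0.001]
contact_force: [-0.2, 0.1, 6.1]
gripper_width: 0.0495
```

```bash
python3 -m crank '[{"tx":0,"ty":0,"tz":-20,"spin":0,"claw":0.4},{"tx":0,"ty":0,"tz":-30,"spin":0,"claw":0.4},{"tx":0,"ty":0,"tz":-30,"spin":0,"claw":0.4},{"tx":0,"ty":0,"tz":-30,"spin":-4,"claw":0.4},{"tx":0,"ty":0,"tz":-30,"spin":-4,"claw":0.4},{"tx":0,"ty":0,"tz":0,"spin":0,"claw":0.4},{"tx":0,"ty":0,"tz":0,"spin":0,"claw":0.4},{"tx":0,"ty":0,"tz":0,"spin":0,"claw":0.4}]'
python3 - <<'E'
from h import *
p,R,o=tool();t=world([-183,1]);print(p,np.degrees(np.arctan2(R[1,0],R[0,0])),t,R.T@(np.array([*t,p[2]])-p))
E
```

```text
time: 4.58
ee_pos: [0.499, 0.0708, 0.1484]
tcp_rot: [0.74, 0.672, 0.0, 0.0]
contact_force: [-0.5, 0.5, 0.5]
gripper_width: 0.0497
[499.00369006  70.82241963 148.39946974] 84.46120276089589 [ 603.43950637 -203.5619286 ] [-2.63023147e+02  1.30431697e+02  8.06925756e-02]
```

```bash
python3 -m crank '[{"tx":-32.9,"ty":16.3,"tz":0,"spin":0,"claw":0.4},{"tx":-32.9,"ty":16.3,"tz":0,"spin":0,"claw":0.4},{"tx":-32.9,"ty":16.3,"tz":0,"spin":0,"claw":0.4},{"tx":-32.9,"ty":16.3,"tz":0,"spin":0,"claw":0.4},{"tx":-32.9,"ty":16.3,"tz":0,"spin":0,"claw":0.4},{"tx":-32.9,"ty":16.3,"tz":0,"spin":0,"claw":0.4},{"tx":-32.9,"ty":16.3,"tz":0,"spin":0,"claw":0.4},{"tx":-32.9,"ty":16.3,"tz":0,"spin":0,"claw":0.4},{"tx":0,"ty":0,"tz":30,"spin":0,"claw":0.4},{"tx":0,"ty":0,"tz":30,"spin":0,"claw":0.4},{"tx":0,"ty":0,"tz":0,"spin":0,"claw":0.4},{"tx":0,"ty":0,"tz":0,"spin":0,"claw":0.4},{"tx":0,"ty":0,"tz":0,"spin":0,"claw":0.4},{"tx":0,"ty":0,"tz":0,"spin":0,"claw":0.4}]'
python3 - <<'E'
from h import *
shot('wrist','w3'); p,R,o=tool(); print(p,np.degrees(np.arctan2(R[1,0],R[0,0])),press(p),o['time'])
E
```

```text
time: 5.75
ee_pos: [0.6046, -0.2036, 0.09]
tcp_rot: [0.74, 0.673, 0.0, 0.001]
contact_force: [0.6, -0.1, -0.9]
gripper_width: 0.05
[ 604.8094091  -203.6785016    90.30054594] 84.53726327525041 [-182.98401714   -0.37476081] 5.8
```

View pics/w3.png

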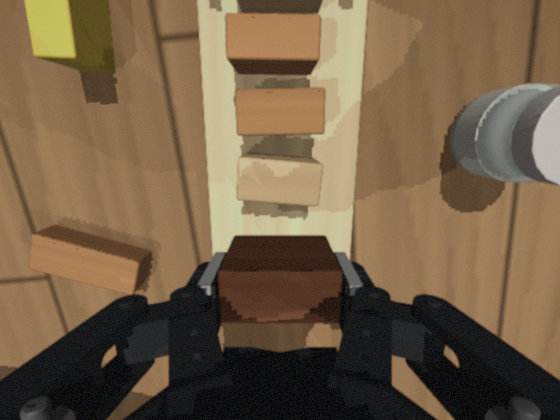

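The dark blank is held square above the deck at (280,290). The tail blank's top spans about (237–322, 156–205), with a clear gap, and the deck edges are at u≈205–360.

```bash
python3 - <<'E'
from h import *
c=load('w3')
f=lambda u,v,z: press(ray(c,u,v,z)*1000).round(1)
print('tail',[f(u,v,.057) for u,v in [(241,156),(322,162),(317,205),(237,197)]])
print('b',[f(u,v,.057) for u,v in [(237,88),(324,88),(325,134),(237,134)]], [f(u,v,.057) for u,v in [(228,15),(321,15),(321,60),(227,57)]])
print('edges',[f(u,v,.012) for u,v in [(203,100),(363,100),(210,230),(353,230)]])
print('e top',[f(u,v,.125) for u,v in [(220,265),(338,265),(343,318),(217,320)]], 'e bottom front',[f(u,v,.080) for u,v in [(233,236),(326,236)]])
E
```

```text
tail [array([-130.2,   21.3]), array([-133.6,  -25.5]), array([-159.2,  -23.5]), array([-154.4,   24.5])]
b [array([-93.8,  22.3]), array([-93.7, -25. ]), array([-117.9,  -26.6]), array([-118. ,   23.2])] [array([-59. ,  25.7]), array([-58.9, -22. ]), array([-79.9, -22.9]), array([-78.5,  27.1])]
edges [array([-95.8,  51.9]), array([-95.5, -58.5]), array([-190.2,   52.7]), array([-190.,  -58.])]
e top [array([-166.8,   22.3]), array([-166.8,  -23.7]), array([-190.5,  -27.1]), array([-191.5,   24.8])] e bottom front [array([-170.9,   24.1]), array([-170.8,  -26. ])]
```

```bash
python3 -m crank '[{"tx":0,"ty":0,"tz":25,"spin":0,"claw":0.4},{"tx":0,"ty":0,"tz":20,"spin":0,"claw":0.4},{"tx":0,"ty":0,"tz":10,"spin":0,"claw":0.4},{"tx":0,"ty":0,"tz":5,"spin":0,"claw":0.4},{"tx":0,"ty":0,"tz":5,"spin":0,"claw":0.4},{"tx":0,"ty":0,"tz":1,"spin":0,"claw":0.4},{"tx":0,"ty":0,"tz":0,"spin":0,"claw":0.4},{"tx":0,"ty":0,"tz":0,"spin":0,"claw":0.4},{"tx":0,"ty":0,"tz":0,"spin":0,"claw":0.4},{"tx":0,"ty":0,"tz":0,"spin":0,"claw":0.4}]'
```

```text
time: 6.63
ee_pos: [0.6042, -0.204, 0.023]
tcp_rot: [0.74, 0.672, 0.0, 0.001]
contact_force: [-0.2, -0.9, -1.0]
gripper_width: 0.0495
```

```bash
python3 -m crank '[{"tx":0,"ty":0,"tz":0.5,"spin":0,"claw":0.4},{"tx":0,"ty":0,"tz":0,"spin":0,"claw":0.4},{"tx":0,"ty":0,"tz":0,"spin":0,"claw":0.65},{"tx":0,"ty":0,"tz":0,"spin":0,"claw":0.72},{"tx":0,"ty":0,"tz":0,"spin":0,"claw":0.72},{"tx":0,"ty":0,"tz":0,"spin":0,"claw":0.72},{"tx":0,"ty":0,"tz":0,"spin":0,"claw":0.72}]'
python3 -m crank '[{"tx":0,"ty":0,"tz":-15,"spin":0,"claw":0.72},{"tx":0,"ty":0,"tz":-25,"spin":0,"claw":0.72},{"tx":0,"ty":0,"tz":-25,"spin":0,"claw":0.72},{"tx":0,"ty":0,"tz":-25,"spin":0,"claw":0.72},{"tx":-20,"ty":0,"tz":0,"spin":0,"claw":0.1},{"tx":-20,"ty":0,"tz":0,"spin":0,"claw":0},{"tx":0,"ty":0,"tz":0,"spin":0,"claw":0},{"tx":0,"ty":0,"tz":0,"spin":0,"claw":0},{"tx":0,"ty":0,"tz":0,"spin":0,"claw":0},{"tx":0,"ty":0,"tz":0,"spin":0,"claw":0},{"tx":0,"ty":0,"tz":0,"spin":0,"claw":0}]'
python3 - <<'E'
from h import *
shot('wrist','w4'); p,R,o=tool(); print(p,np.degrees(np.arctan2(R[1,0],R[0,0])),press(p),o['time'])
E
```

```text
time: 7.22
ee_pos: [0.6036, -0.2037, 0.0217]
tcp_rot: [0.74, 0.672, -0.0, -0.0]
contact_force: [0.3, 0.2, -0.1]
gripper_width: 0.0615
time: 8.13
ee_pos: [0.5997, -0.2425, 0.1114]
tcp_rot: [0.74, 0.673, -0.0, -0.0]
contact_force: [0.6, -0.4, 0.0]
gripper_width: 0.0
[ 599.78538473 -242.65006421  111.49402892] 84.54886810220528 [-222.2583511     0.87031138] 8.1833
```

View pics/w4.png

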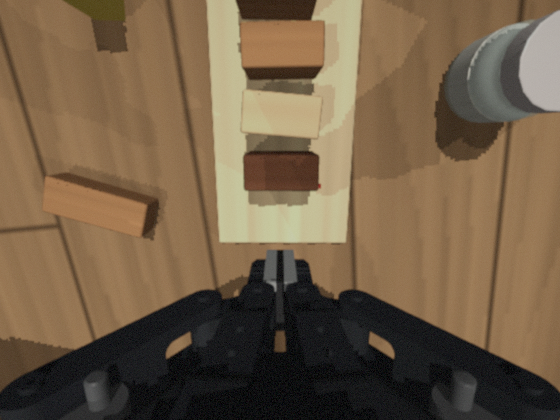

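The dark blank stands square on the deck behind the row with its top at (244–320, 153–190), released, and the shut fingers are behind it at (280,290). Next I work out the plate, lane and catch positions from the stored views.

```bash
python3 - <<'E'
from h import *
c=load('t0'); f=lambda u,v,z: press(ray(c,100+u/2.4,165+v/2.4,z)*1000).round(1)
print('plate top right edge',f(131,60,.056),f(124,139,.056))
print('walls inner z34', [f(u,v,.034) for u,v in [(115,56),(360,83),(105,142),(345,168)]])
print('brass',f(300,153,.031),f(330,160,.031))
c=load('w2'); g=lambda u,v,z: press(ray(c,u,v,z)*1000).round(1)
print('w2 walls inner',[g(u,v,.034) for u,v in [(412,60),(414,240),(489,60),(481,240)]],'plate',[g(u,v,.056) for u,v in [(416,54),(503,44)]],'brass',g(420,215,.031),g(416,237,.031))
c=load('w4'); g=lambda u,v,z: press(ray(c,u,v,z)*1000).round(1)
print('e',[g(u,v,.057) for u,v in [(244,153),(319,153),(320,190),(244,190)]],'edges',[g(u,v,.012) for u,v in [(210,30),(358,30),(219,243),(348,243)]])
E
```

```text
plate top right edge [171.3 -23.5] [168.5  26.9]
walls inner z34 [array([186.9, -29.9]), array([ 27.3, -28.6]), array([185. ,  26.8]), array([31., 28.])]
brass [60.9 20.8] [41.2 23.3]
w2 walls inner [array([180.9,  24.2]), array([38.8, 25.5]), array([173. , -31.6]), array([ 31.1, -31.3])] plate [array([180.8,  30.6]), array([178.8, -26.2])] brass [59.6 18.8] [40.1 22.5]
e [array([-169.2,   23.3]), array([-169.1,  -25.1]), array([-193.3,  -26.7]), array([-193.5,   24. ])] edges [array([-85.8,  50.4]), array([-85.5, -55.6]), array([-248.3,   52.3]), array([-248. ,  -58.6])]
```

```bash
python3 -m crank '[{"tx":0,"ty":1.5,"tz":25,"spin":0,"claw":0.08},{"tx":0,"ty":0,"tz":25,"spin":0,"claw":0.08},{"tx":0,"ty":0,"tz":25,"spin":0,"claw":0.08},{"tx":0,"ty":0,"tz":10,"spin":0,"claw":0.08},{"tx":0,"ty":0,"tz":8,"spin":0,"claw":0.08},{"tx":0,"ty":0,"tz":0,"spin":0,"claw":0.08},{"tx":0,"ty":0,"tz":0,"spin":0,"claw":0.08},{"tx":0,"ty":0,"tz":0,"spin":0,"claw":0.08},{"tx":0,"ty":0,"tz":0,"spin":0,"claw":0.08}]'
```

```text
time: 8.93
ee_pos: [0.6025, -0.2443, 0.0205]
tcp_rot: [0.74, 0.672, 0.0, 0.001]
contact_force: [-0.4, -0.1, -0.4]
gripper_width: 0.0071
```

```bash
python3 -m crank '[{"tx":5,"ty":0,"tz":0,"spin":0,"claw":0.08},{"tx":5,"ty":0,"tz":0,"spin":0,"claw":0.08},{"tx":5,"ty":0,"tz":0,"spin":0,"claw":0.08},{"tx":4,"ty":0,"tz":0,"spin":0,"claw":0.08},{"tx":4,"ty":0,"tz":0,"spin":0,"claw":0.08},{"tx":4,"ty":0,"tz":0,"spin":0,"claw":0.08},{"tx":4,"ty":0,"tz":0,"spin":0,"claw":0.08},{"tx":4,"ty":0,"tz":0,"spin":0,"claw":0.08},{"tx":4,"ty":0,"tz":0,"spin":0,"claw":0.08},{"tx":4,"ty":0,"tz":0,"spin":0,"claw":0.08},{"tx":4,"ty":0,"tz":0,"spin":0,"claw":0.08},{"tx":4,"ty":0,"tz":0,"spin":0,"claw":0.08},{"tx":4,"ty":0,"tz":0,"spin":0,"claw":0.08},{"tx":4,"ty":0,"tz":0,"spin":0,"claw":0.08},{"tx":4,"ty":0,"tz":0,"spin":0,"claw":0.08},{"tx":4,"ty":0,"tz":0,"spin":0,"claw":0.08},{"tx":4,"ty":0,"tz":0,"spin":0,"claw":0.08},{"tx":4,"ty":0,"tz":0,"spin":0,"claw":0.08}]'
python3 -m crank '[{"tx":4,"ty":0,"tz":0,"spin":0,"claw":0.08},{"tx":4,"ty":0,"tz":0,"spin":0,"claw":0.08},{"tx":4,"ty":0,"tz":0,"spin":0,"claw":0.08},{"tx":4,"ty":0,"tz":0,"spin":0,"claw":0.08},{"tx":4,"ty":0,"tz":0,"spin":0,"claw":0.08},{"tx":4,"ty":0,"tz":0,"spin":0,"claw":0.08},{"tx":4,"ty":0,"tz":0,"spin":0,"claw":0.08},{"tx":0,"ty":0,"tz":0,"spin":0,"claw":0.08}]'
python3 - <<'E'
from h import *
shot('top','t5',crop=(90,160,430,285),scale=2.3); p,R,o=tool(); print(p,np.degrees(np.arctan2(R[1,0],R[0,0])),press(p),o['time'],PR.T@o['contact_force'][:2])
E
```

```text
time: 10.43
ee_pos: [0.6085, -0.1687, 0.0188]
tcp_rot: [0.74, 0.672, -0.0, 0.0]
contact_force: [-0.9, -2.5, 0.8]
gripper_width: 0.0066
time: 11.1
ee_pos: [0.6112, -0.1401, 0.0188]
tcp_rot: [0.74, 0.673, 0.0, -0.0]
contact_force: [0.4, -0.1, -0.1]
gripper_width: 0.0067
[ 611.1891245  -140.36586487   18.71834299] 84.54140758860179 [-119.35125162   -0.62353995] 11.15 [-0.90984045 -0.81077088]
```

View pics/t5.png

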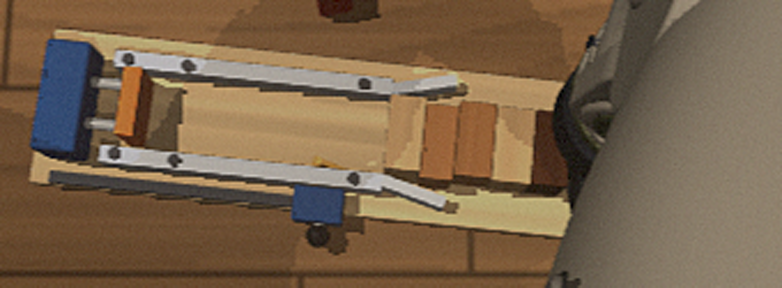

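The row is straight and closed up (u 388–565) and is entering the lane mouth; plate and catch are untouched. I continue.

```bash
python3 -m crank '[{"tx":4,"ty":0,"tz":0,"spin":0,"claw":0.08},{"tx":4,"ty":0,"tz":0,"spin":0,"claw":0.08},{"tx":4,"ty":0,"tz":0,"spin":0,"claw":0.08},{"tx":4,"ty":0,"tz":0,"spin":0,"claw":0.08},{"tx":4,"ty":0,"tz":0,"spin":0,"claw":0.08},{"tx":4,"ty":0,"tz":0,"spin":0,"claw":0.08},{"tx":4,"ty":0,"tz":0,"spin":0,"claw":0.08},{"tx":4,"ty":0,"tz":0,"spin":0,"claw":0.08},{"tx":4,"ty":0,"tz":0,"spin":0,"claw":0.08},{"tx":4,"ty":0,"tz":0,"spin":0,"claw":0.08},{"tx":4,"ty":0,"tz":0,"spin":0,"claw":0.08},{"tx":4,"ty":0,"tz":0,"spin":0,"claw":0.08},{"tx":4,"ty":0,"tz":0,"spin":0,"claw":0.08},{"tx":4,"ty":0,"tz":0,"spin":0,"claw":0.08},{"tx":4,"ty":0,"tz":0,"spin":0,"claw":0.08}]'
python3 -c "
from h import *
p,R,o=tool();print(press(p),PR.T@o['contact_force'][:2])"
```

```text
time: 12.4
ee_pos: [0.6173, -0.0812, 0.0191]
tcp_rot: [0.74, 0.672, 0.0, 0.0]
contact_force: [1.1, -5.0, 1.6]
gripper_width: 0.0066
[-59.90291414  -0.97513566] [-4.85560369 -1.61098212]
```

```bash
python3 -m crank '[{"tx":4,"ty":0,"tz":0,"spin":0,"claw":0.08},{"tx":4,"ty":0,"tz":0,"spin":0,"claw":0.08},{"tx":4,"ty":0,"tz":0,"spin":0,"claw":0.08},{"tx":4,"ty":0,"tz":0,"spin":0,"claw":0.08},{"tx":4,"ty":0,"tz":0,"spin":0,"claw":0.08},{"tx":4,"ty":0,"tz":0,"spin":0,"claw":0.08},{"tx":4,"ty":0,"tz":0,"spin":0,"claw":0.08},{"tx":4,"ty":0,"tz":0,"spin":0,"claw":0.08},{"tx":4,"ty":0,"tz":0,"spin":0,"claw":0.08},{"tx":4,"ty":0,"tz":0,"spin":0,"claw":0.08},{"tx":4,"ty":0,"tz":0,"spin":0,"claw":0.08},{"tx":4,"ty":0,"tz":0,"spin":0,"claw":0.08},{"tx":4,"ty":0,"tz":0,"spin":0,"claw":0.08},{"tx":4,"ty":0,"tz":0,"spin":0,"claw":0.08}]'
python3 -m crank '[{"tx":4,"ty":0,"tz":0,"spin":0,"claw":0.08},{"tx":4,"ty":0,"tz":0,"spin":0,"claw":0.08},{"tx":3,"ty":0,"tz":0,"spin":0,"claw":0.08},{"tx":3,"ty":0,"tz":0,"spin":0,"claw":0.08},{"tx":3,"ty":0,"tz":0,"spin":0,"claw":0.08},{"tx":2,"ty":0,"tz":0,"spin":0,"claw":0.08},{"tx":0,"ty":0,"tz":0,"spin":0,"claw":0.08},{"tx":0,"ty":0,"tz":0,"spin":0,"claw":0.08}]'
python3 - <<'E'
from h import *
shot('wrist','w6');c=load('w6');p,R,o=tool();print(press(p),PR.T@o['contact_force'][:2])
t=shot('top','t6');a=cv2.cvtColor(t['color'][150:300,80:300],cv2.COLOR_RGB2BGR);a=cv2.resize(a,None,fx=1.8,fy=1.8)
w=cv2.cvtColor(c['color'],cv2.COLOR_RGB2BGR);w=cv2.resize(w[0:300,180:400],None,fx=1.8,fy=1.8);o=np.zeros((540,800,3),np.uint8);o[:540,:396]=w[:540];o[:270,400:796]=a;cv2.imwrite('pics/c6.png',o)
E
```

```text
time: 13.57
ee_pos: [0.6224, -0.0253, 0.0186]
tcp_rot: [0.74, 0.672, -0.0, 0.0]
contact_force: [1.3, -2.5, -0.3]
gripper_width: 0.0071
time: 14.23
ee_pos: [0.6238, -0.0061, 0.0187]
tcp_rot: [0.74, 0.673, 0.0, -0.001]
contact_force: [0.3, 0.1, -0.6]
gripper_width: 0.0069
[15.43294327 -0.15158715] [-0.94965244  0.41913713]
```

View pics/c6.png

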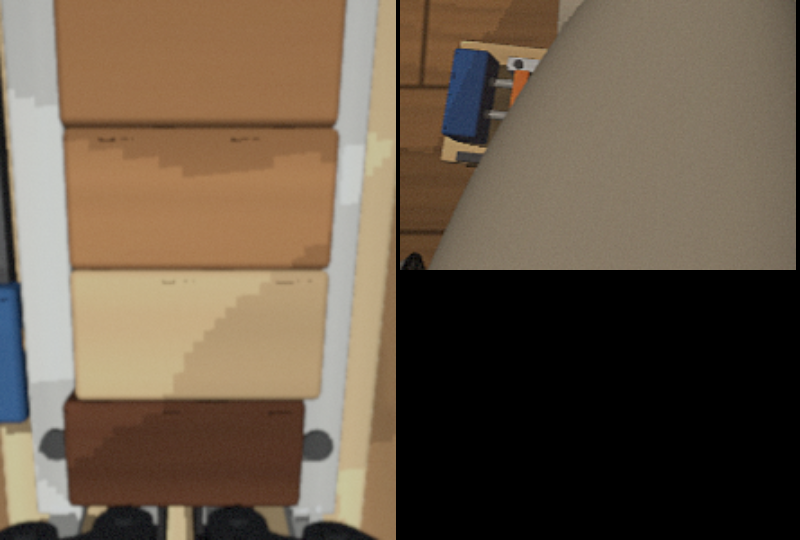

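The wrist crop shows the row straight and square between the walls, with the fingers centred behind the dark blank at (185,505). The top view is blocked by the arm. I creep from here on force.

```bash
cat > f.py <<'E'
from h import *
p,R,o=tool();print('x,y',press(p).round(1),'F',(PR.T@o['contact_force'][:2]).round(1),'t',round(o['time'],2))
E
python3 -m crank '[{"tx":2,"ty":0,"tz":0,"spin":0,"claw":0.08},{"tx":2,"ty":0,"tz":0,"spin":0,"claw":0.08},{"tx":2,"ty":0,"tz":0,"spin":0,"claw":0.08},{"tx":2,"ty":0,"tz":0,"spin":0,"claw":0.08},{"tx":2,"ty":0,"tz":0,"spin":0,"claw":0.08},{"tx":2,"ty":0,"tz":0,"spin":0,"claw":0.08},{"tx":2,"ty":0,"tz":0,"spin":0,"claw":0.08},{"tx":0,"ty":0,"tz":0,"spin":0,"claw":0.08},{"tx":0,"ty":0,"tz":0,"spin":0,"claw":0.08},{"tx":0,"ty":0,"tz":0,"spin":0,"claw":0.08}]' >/dev/null; python3 f.py
python3 -m crank '[{"tx":1,"ty":0,"tz":0,"spin":0,"claw":0.08},{"tx":1,"ty":0,"tz":0,"spin":0,"claw":0.08},{"tx":0,"ty":0,"tz":0,"spin":0,"claw":0.08},{"tx":0,"ty":0,"tz":0,"spin":0,"claw":0.08}]' >/dev/null; python3 f.py
python3 -m crank '[{"tx":1,"ty":0,"tz":0,"spin":0,"claw":0.08},{"tx":1,"ty":0,"tz":0,"spin":0,"claw":0.08},{"tx":0,"ty":0,"tz":0,"spin":0,"claw":0.08},{"tx":0,"ty":0,"tz":0,"spin":0,"claw":0.08}]' >/dev/null; python3 f.py
python3 -m crank '[{"tx":1,"ty":0,"tz":0,"spin":0,"claw":0.08},{"tx":1,"ty":0,"tz":0,"spin":0,"claw":0.08},{"tx":0,"ty":0,"tz":0,"spin":0,"claw":0.08},{"tx":0,"ty":0,"tz":0,"spin":0,"claw":0.08}]' >/dev/null; python3 f.py
```

```text
x,y [29.5 -0.2] F [0.1 0.6] t 15.17
x,y [30.7 -0.2] F [-3.   0.8] t 15.5
x,y [32.9 -0.3] F [-2.9  3. ] t 15.83
x,y [35.1 -0.9] F [-1.6  1.6] t 16.17
```

```bash

python3 -m crank '[{"tx":1,"ty":0,"tz":0,"spin":0,"claw":0.08},{"tx":1,"ty":0,"tz":0,"spin":0,"claw":0.08},{"tx":0,"ty":0,"tz":0,"spin":0,"claw":0.08},{"tx":0,"ty":0,"tz":0,"spin":0,"claw":0.08}]' >/dev/null; python3 f.py
python3 -m crank '[{"tx":1,"ty":0,"tz":0,"spin":0,"claw":0.08},{"tx":1,"ty":0,"tz":0,"spin":0,"claw":0.08},{"tx":0,"ty":0,"tz":0,"spin":0,"claw":0.08},{"tx":0,"ty":0,"tz":0,"spin":0,"claw":0.08}]' >/dev/null; python3 f.py
```

```text
x,y [37.2 -0.9] F [-1.2 -0.1] t 16.5
x,y [39.1 -0.9] F [-2.5  0.1] t 16.83
```

```bash

python3 -m crank '[{"tx":1,"ty":0,"tz":0,"spin":0,"claw":0.08},{"tx":0,"ty":0,"tz":0,"spin":0,"claw":0.08},{"tx":0,"ty":0,"tz":0,"spin":0,"claw":0.08}]' >/dev/null; python3 f.py
python3 -m crank '[{"tx":1,"ty":0,"tz":0,"spin":0,"claw":0.08},{"tx":0,"ty":0,"tz":0,"spin":0,"claw":0.08},{"tx":0,"ty":0,"tz":0,"spin":0,"claw":0.08}]' >/dev/null; python3 f.py
python3 -m crank '[{"tx":1,"ty":0,"tz":0,"spin":0,"claw":0.08},{"tx":0,"ty":0,"tz":0,"spin":0,"claw":0.08},{"tx":0,"ty":0,"tz":0,"spin":0,"claw":0.08}]' >/dev/null; python3 f.py
```

```text
x,y [40.  -0.9] F [-1.  -0.2] t 17.08
x,y [41.  -0.9] F [-1.4 -0.2] t 17.33
x,y [42.  -0.8] F [-1.6 -0.8] t 17.58
```

```bash

python3 -m crank '[{"tx":1,"ty":0,"tz":0,"spin":0,"claw":0.08},{"tx":0,"ty":0,"tz":0,"spin":0,"claw":0.08},{"tx":0,"ty":0,"tz":0,"spin":0,"claw":0.08}]' >/dev/null; python3 f.py
python3 -m crank '[{"tx":1,"ty":0,"tz":0,"spin":0,"claw":0.08},{"tx":0,"ty":0,"tz":0,"spin":0,"claw":0.08},{"tx":0,"ty":0,"tz":0,"spin":0,"claw":0.08}]' >/dev/null; python3 f.py
python3 -m crank '[{"tx":1,"ty":0,"tz":0,"spin":0,"claw":0.08},{"tx":0,"ty":0,"tz":0,"spin":0,"claw":0.08},{"tx":0,"ty":0,"tz":0,"spin":0,"claw":0.08}]' >/dev/null; python3 f.py
```

```text
x,y [43.  -0.8] F [-1.1  0.2] t 17.83
x,y [44.  -0.7] F [-1.7 -0.4] t 18.08
x,y [44.9 -0.7] F [-1.7 -1. ] t 18.33
```

```bash
python3 - <<'E'
from h import *
w=shot('wrist','w7');s=shot('scene','s7')
a=cv2.resize(cv2.cvtColor(w['color'][0:300,180:400],cv2.COLOR_RGB2BGR),None,fx=1.8,fy=1.8)
b=cv2.resize(cv2.cvtColor(s['color'][125:260,240:390],cv2.COLOR_RGB2BGR),None,fx=2.66,fy=2.66,interpolation=cv2.INTER_CUBIC)
o=np.zeros((540,800,3),np.uint8);o[:540,:396]=a[:540];o[:b.shape[0],400:400+b.shape[1]]=b[:,:400];cv2.imwrite('pics/c7.png',o)
E
```

```text
(no output)
```

View pics/c7.png

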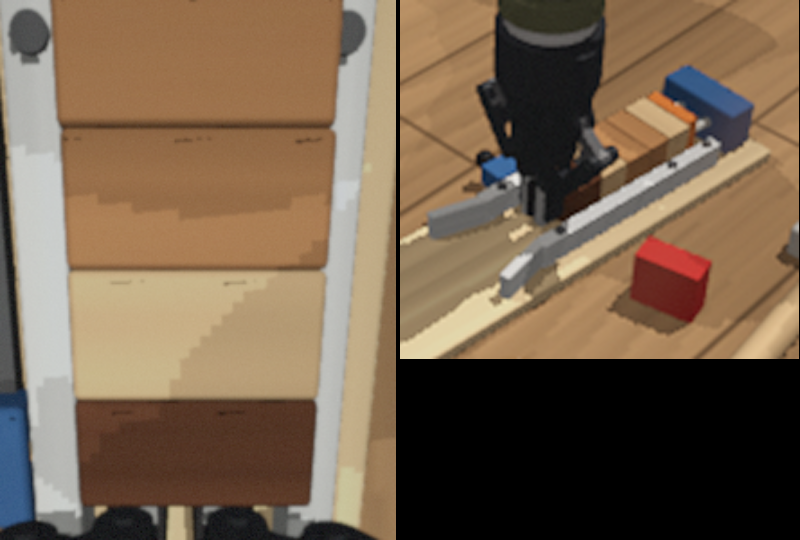

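The scene crop shows the row's front at the orange plate, (690,130). The wrist view shows it straight in the lane. I continue in 1 mm steps.

```bash
python3 -c "
from h import *
c=load('w7');print([press(ray(c,180+200/1.8,v/1.8,.057)*1000).round(1) for v in (505,400,268,126)])"
python3 -m crank '[{"tx":1,"ty":0,"tz":0,"spin":0,"claw":0.08},{"tx":0,"ty":0,"tz":0,"spin":0,"claw":0.08},{"tx":0,"ty":0,"tz":0,"spin":0,"claw":0.08}]' >/dev/null; python3 f.py
python3 -m crank '[{"tx":1,"ty":0,"tz":0,"spin":0,"claw":0.08},{"tx":0,"ty":0,"tz":0,"spin":0,"claw":0.08},{"tx":0,"ty":0,"tz":0,"spin":0,"claw":0.08}]' >/dev/null; python3 f.py
python3 -m crank '[{"tx":1,"ty":0,"tz":0,"spin":0,"claw":0.08},{"tx":0,"ty":0,"tz":0,"spin":0,"claw":0.08},{"tx":0,"ty":0,"tz":0,"spin":0,"claw":0.08}]' >/dev/null; python3 f.py
```

```text
[array([56., -6.]), array([79.4, -5.7]), array([105.6,  -5.4]), array([130.2,  -5.1])]
x,y [45.7 -0.7] F [-2.5 -0.6] t 18.68
x,y [46.6 -0.7] F [-3.7 -1.7] t 18.93
x,y [47.5 -0.7] F [-5.7  0.1] t 19.18
```

```bash

python3 -m crank '[{"tx":1,"ty":0,"tz":0,"spin":0,"claw":0.08},{"tx":0,"ty":0,"tz":0,"spin":0,"claw":0.08},{"tx":0,"ty":0,"tz":0,"spin":0,"claw":0.08}]' >/dev/null; python3 f.py
python3 -m crank '[{"tx":0.6,"ty":0,"tz":0,"spin":0,"claw":0.08},{"tx":0,"ty":0,"tz":0,"spin":0,"claw":0.08},{"tx":0,"ty":0,"tz":0,"spin":0,"claw":0.08}]' >/dev/null; python3 f.py
python3 -m crank '[{"tx":0.6,"ty":0,"tz":0,"spin":0,"claw":0.08},{"tx":0,"ty":0,"tz":0,"spin":0,"claw":0.08},{"tx":0,"ty":0,"tz":0,"spin":0,"claw":0.08}]' >/dev/null; python3 f.py
```

```text
x,y [48.6 -0.7] F [-4.9 -0.3] t 19.43
x,y [48.8 -0.7] F [-7.1 -0.8] t 19.68
x,y [49.1 -0.7] F [-7.  -0.8] t 19.93
```

```bash

python3 -m crank '[{"tx":0.6,"ty":0,"tz":0,"spin":0,"claw":0.08},{"tx":0,"ty":0,"tz":0,"spin":0,"claw":0.08},{"tx":0,"ty":0,"tz":0,"spin":0,"claw":0.08}]' >/dev/null; python3 f.py
python3 -m crank '[{"tx":0.6,"ty":0,"tz":0,"spin":0,"claw":0.08},{"tx":0,"ty":0,"tz":0,"spin":0,"claw":0.08},{"tx":0,"ty":0,"tz":0,"spin":0,"claw":0.08}]' >/dev/null; python3 f.py
```

```text
x,y [49.5 -0.7] F [-8.5  0.4] t 20.18
x,y [50.1 -0.5] F [-7.2 -0.3] t 20.43
```

```bash

python3 -m crank '[{"tx":-1,"ty":0,"tz":0,"spin":0,"claw":0.08},{"tx":0,"ty":0,"tz":0,"spin":0,"claw":0.08},{"tx":0,"ty":0,"tz":0,"spin":0,"claw":0.08}]' >/dev/null; python3 f.py
python3 -m crank '[{"tx":-1,"ty":0,"tz":0,"spin":0,"claw":0.08},{"tx":0,"ty":0,"tz":0,"spin":0,"claw":0.08},{"tx":0,"ty":0,"tz":0,"spin":0,"claw":0.08}]' >/dev/null; python3 f.py
```

```text
x,y [50.1 -0.5] F [-5.4  0.4] t 20.68
x,y [50.  -0.4] F [-1.1  0.6] t 20.93
```

```bash

python3 -m crank '[{"tx":-1,"ty":0,"tz":0,"spin":0,"claw":0.08},{"tx":0,"ty":0,"tz":0,"spin":0,"claw":0.08},{"tx":0,"ty":0,"tz":0,"spin":0,"claw":0.08}]' >/dev/null; python3 f.py
python3 - <<'E'
from h import *
w=shot('wrist','w8');s=shot('scene','s8')
a=cv2.resize(cv2.cvtColor(w['color'][80:300,180:400],cv2.COLOR_RGB2BGR),None,fx=1.8,fy=1.8)
b=cv2.resize(cv2.cvtColor(s['color'][125:260,240:390],cv2.COLOR_RGB2BGR),None,fx=2.66,fy=2.66,interpolation=cv2.INTER_CUBIC)
o=np.zeros((400,800,3),np.uint8);o[:396,:396]=a[:396];o[:b.shape[0],400:400+b.shape[1]]=b[:,:400];cv2.imwrite('pics/c8.png',o)
E
```

```text
x,y [48.7 -0.5] F [-0.8  0.4] t 21.18
```

View pics/c8.png

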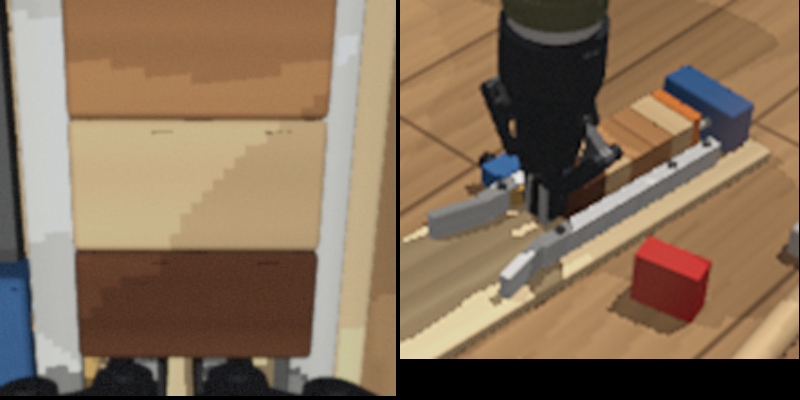

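Brass now shows behind the dark blank in the wrist crop at (90,365) and in the scene crop at (518,190). The push force also fell to zero on backing off, so the catch has snapped. I retreat, then check.

```bash

python3 -m crank '[{"tx":-2,"ty":0,"tz":0,"spin":0,"claw":0.08},{"tx":-3,"ty":0,"tz":0,"spin":0,"claw":0.08},{"tx":-5,"ty":0,"tz":0,"spin":0,"claw":0.08},{"tx":-8,"ty":0,"tz":0,"spin":0,"claw":0.08},{"tx":-10,"ty":0,"tz":0,"spin":0,"claw":0.08},{"tx":-10,"ty":0,"tz":0,"spin":0,"claw":0.08},{"tx":-10,"ty":0,"tz":-10,"spin":0,"claw":0.08},{"tx":-10,"ty":0,"tz":-20,"spin":0,"claw":0.08},{"tx":0,"ty":0,"tz":-30,"spin":0,"claw":0.08},{"tx":0,"ty":0,"tz":-30,"spin":0,"claw":0.08},{"tx":-10,"ty":0,"tz":-30,"spin":0,"claw":0.08},{"tx":-30,"ty":0,"tz":0,"spin":0,"claw":0.08},{"tx":-30,"ty":0,"tz":0,"spin":0,"claw":0.08},{"tx":-30,"ty":0,"tz":0,"spin":0,"claw":0.08},{"tx":-30,"ty":0,"tz":0,"spin":0,"claw":0.08},{"tx":0,"ty":0,"tz":0,"spin":0,"claw":0.08},{"tx":0,"ty":0,"tz":0,"spin":0,"claw":0.08},{"tx":0,"ty":0,"tz":0,"spin":0,"claw":0.08}]'
python3 - <<'E'
from h import *
w=shot('wrist','w9');s=shot('top','t9')
a=cv2.resize(cv2.cvtColor(w['color'][0:250,170:390],cv2.COLOR_RGB2BGR),None,fx=1.8,fy=1.8)
b=cv2.resize(cv2.cvtColor(s['color'][165:275,95:265],cv2.COLOR_RGB2BGR),None,fx=2.35,fy=2.35,interpolation=cv2.INTER_CUBIC)
o=np.zeros((450,800,3),np.uint8);o[:450,:396]=a[:450];o[:b.shape[0],400:400+b.shape[1]]=b[:,:400];cv2.imwrite('pics/c9.png',o)
E
```

```text
time: 22.78
ee_pos: [0.609, -0.1613, 0.1393]
tcp_rot: [0.741, 0.672, 0.0, -0.0]
contact_force: [-0.0, 1.2, 0.4]
gripper_width: 0.0066
```

View pics/c9.png

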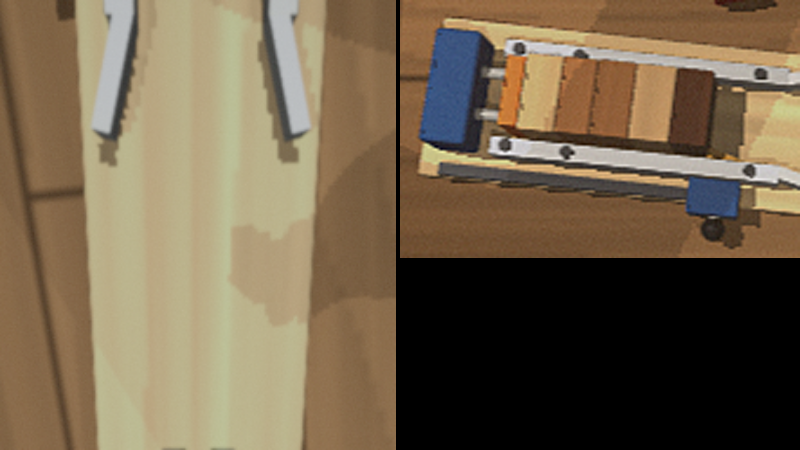

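The top view shows five straight blanks with the dark one last. Brass is out behind it at (722,158). The rod gap between block and plate shrank from about 10.4 to 6.4 px, so the plate is pressed about 5–6 mm. The gripper is clear.

```bash
python3 -c "
from h import *
print(workorder.close_job())"
```

```text
the job is handed in; nothing more can be done
None
```

The row of five is in the lane, held by the catch with the dark blank last, and the job is handed in. No verdict was reported.

I set the dark blank about 12 mm behind the tail of the four, let go, and pushed the row with nearly shut fingers. At the end I went in steps of 1 mm or less until the force peaked at about 8.5 N and dropped. I then backed off, and the force fell to about 1 N, the sensor's noise level.

**Last checks:**
- **Row:** the final top view shows it straight and square between the walls, against the plate.
- **Catch:** brass is visible out behind the dark blank.
- **End plate:** pressed in by about 5–6 mm, judged from the gap to the blue block, so well short of 9 mm.
- **Gripper:** clear of everything at about 23 s.
- **Jar, hammer, loose block:** the robot never touched them; I did not re-measure where they ended up.

**What failed or disagreed:**
- My first two move calls were refused because their rows lacked some keys; nothing moved.
- The top and wrist cameras disagreed by about 2 mm sideways, within their calibration.
- I could not read the catch and plate joints directly. Their state is judged from the pictures and the force.

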